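Work a heat sink out of a packed rack and square it in the jig

TASK

The finned heat sink is packed tight in the wooden rack between or beside two smooth-lidded metal boxes of the same size, so there is no room for fingers: first nudge it lengthwise out of the row onto the rack's front board, leaving the two boxes where they are. Then pick it up and lay it, fins up, lengthwise on the steel jig plate, snug and square against both fences (the one across the far end and the one along the right-hand side), and let go. Do not drop it, and leave the other things on the desk alone.

Things in the scene. Friction and masses are not known exactly. Their poses are not given: they have to be found in the camera images.
- heat_sink: Bare aluminium heat sink, 130 mm (x, length) x 50 mm (y) x 40 mm (z), about 0.3 kg, solid to touch; thin upright fins run along its length, so its top is grooved. Origin: centre of its underside; z up. Either end may lead. The tight place in the row that it has (left, middle or right) changes.
- box_a: Die-cast aluminium box with a smooth flat lid and four small lid screws, 130 x 50 x 40 mm, about 0.4 kg, beside the heat sink in the row. Origin: centre of its underside, x along its length. Stays where it is (to within 20 mm).
- box_b: A second box, same as box_a.
- part_rack: Fixed plywood rack, base board 6 mm thick. Origin: at desk level under the row's centre; x away from its open front, y to its left, z up. The three parts lie on the board, lengths along x, centres at y = +51.5, 0, -51.5 mm, x = 0 (within 3 mm), 1.5 mm apart. Cheeks (inner faces y = +78 and -78 mm, x = -65 to +65 mm, 52 mm tall) close the row left and right.
- rack_back (a point): Point on the bare desk behind the row, 92 mm along the rack's +x from its origin. The board ends at rack x = +66 mm and there is no wall behind the row, so closed fingertips can be let down here behind any part. Axes as the rack's.
- rack_apron (a point): Middle of the flat open board in front of the row: rack x = -115 mm, on the board's top (6 mm over the desk). The board runs on to x = -164 mm. Axes as the rack's.
- jig: Fixed steel squaring jig: plate 190 (x) x 110 (y) x 10 mm. Origin: at desk level under its centre; x to its far end, y to its left, z up. Two fences 12 mm thick stand 14 mm above the plate: across the far end, inner face at x = +83 mm; along the right side, inner face at y = -43 mm, from x = -95 to +70 mm. Near end and left side are open.
- jig_home (a point): Where the heat sink's origin lies when it is flat on the plate against both fences: jig x = +18, y = -18, z = +10 mm; heat sink's length along the jig's x. Axes as the jig's.
- coffee_cup: Patterned coffee cup, 78 mm wide, 68 mm tall, upright; origin under its centre. Not part of the job.
- pliers_orange: Pliers with orange grips, 167 x 57 x 15 mm, lying flat; origin under the middle. Not part of the job.
- tape_black: Roll of black tape, 53 mm wide, 19 mm high, lying flat; origin under its centre. Not part of the job.
- screwdriver_1: Screwdriver with a red handle, 148 x 22 x 27 mm, lying; origin under the middle. Not part of the job.
- tub_round_1: Round parts tub with a lid, 68 mm wide, 40 mm high; origin under its centre. Not part of the job.

How it is judged:
By the outcome, as a careful person would: the job done as asked, in the order asked, and still so for the second after the job is handed in, with the robot touching nothing.
It also fails if it takes over 58 s, if anything falls off the work surface, if the arm or the gripper's body presses on something with over 40 N, if the wrist force passes 120 N, or if a joint passes its speed limit or range.

ROBOT

A 7-joint arm with a two-finger parallel gripper is mounted at the origin on a cart in front of the work surface, level with it; the furniture and walls round the work are solid. World frame = base frame: x ahead of the robot, y to its left, z up, the work surface at z = 0. Lengths are in m, angles in rad, forces in N, time in s.
With the tool pointing down it reaches from about 0.425 to 0.925 m from the base axis. Payload 6.8 kg.
Tool frame: the origin (TCP) lies at the very end of the fingers, on their centre line; the grasp point (between the pads) lies 19 mm behind it; z points along the fingers, y is the line along which they close (so a half turn about z gives the same grasp; the last joint's range is limited). The gripper opens to 85 mm and grips with 20 to 120 N. Pads are 22 mm wide; open, the fingers measure 114 mm over their backs; the gripper's body (76 mm by 85 mm) begins 54 mm behind the grasp point. The pads swing forward as they close: fully open they stand 13 mm farther back than shut.
Start: joints at [1.227, 0.477, 0.022, 1.555, -0.011, 1.109, -0.083], TCP at [0.158, -0.656, 0.231] pointing down, gripper open.
Joint ranges: [-2.96, 2.96], [-0.34, 2.1], [-1.41, 1.46], [0.24, 2.44], [-1.37, 4.51], [0.17, 1.92], [-2.96, 2.96]. Speed limits (rad/s): [2.39, 2.39, 3.14, 3.14, 3.14, 3.14, 3.14].

INTERFACE

Orientations are given as a unit quaternion [w, x, y, z].
In Python, from workcell import manip, read_camera, camera_info, job, telemetry gives the robot as it stands. Calls block until the motion is done:
- manip.move_ptp(position, orientation): joint-space move of the TCP to a pose.
- manip.move_l(position, ori=None, feed=0.15, max_force=None): straight line of the TCP; ori=None keeps the orientation; feed is the mean speed in m/s. With max_force (N) it stops when the force on the tool has changed by that much, and returns True; else False.
- manip.move_joints(angles): joint-space move.
- manip.gripper_to(opening, squeeze=None): opening from 0.0 (shut) to 1.0 (fully open); squeeze is the grip in N (None keeps the last); returns when the fingers have stopped.
- manip.dwell(seconds).
- manip.inverse_kinematics(position, orientation): joint angles nearest the present ones, or None.
- read_camera(name): name is "scene" or "top" or "wrist"; returns the picture (480x640x3 uint8, red, green, blue); there is no depth.
- camera_info(name): a dict with "intrinsics" (3x3 intrinsics, pixels), "k1" (the pictures are not rectified: a ray, as slopes to the right and down, at radius r is drawn at 1 + k1 r^2 times it, then the intrinsics apply), "pose" (4x4, takes a point from camera to world coordinates); the wrist camera has in their place "mount" (4x4, takes a point from camera to tool coordinates, whose origin is the TCP and whose axes are the flange's). Camera axes: x right, y down, z forward; pixel columns grow to the right and rows downward; lengths in m; the calibration is good to about 2 mm. A picture is of the moment at which its call begins: read the wrist's pose just before it. camera_info takes no time and is no camera call.
A pose or a line that the arm cannot do raises manip.PlanningError and nothing moves.
- job.close_job(): hands the job in; it is judged then, once.
Readings, each from a call of its own:
- telemetry.read_time(): time.
- telemetry.read_joint_pos(): joint angles.
- telemetry.read_joint_velocities(): joint speeds.
- telemetry.read_tau(): joint torques, N m.
- telemetry.read_tool_pos(): TCP position.
- telemetry.read_orientation(): TCP orientation.
- telemetry.read_contact_force(): force on the tool from outside, world axes, zero at the start.
- telemetry.read_wrist_torque(): the same for the moment, N m.
- telemetry.read_grip_width(): opening from 0.0 (shut) to 1.0 (fully open).
- telemetry.read_finger_force(): force on a finger pad.
Only numpy, scipy, OpenCV 4.12 (cv2) and the standard library are available. Lean on these libraries where they do the work, as an engineer would, in place of code of your own. Each camera call takes 0.05 s, during which the arm holds its last target. There are 200 camera calls.

## Working session

There is one attempt and no reset: what is moved stays moved. The work goes in short steps, each a Python script; the robot and the scene stay as the last script left them, time stands still between calls to the robot, and variables do not carry over. Pictures are saved under pics/ and viewed, at most 10 in all, crops included, and the job is handed in when it is done.

```bash
ls; mkdir -p pics; python3 - <<'E'
from workcell import manip, read_camera, camera_info, job, telemetry
import cv2, numpy as np
np.set_printoptions(precision=4,suppress=True)
for n in ("scene","top"):
    im=read_camera(n); cv2.imwrite(f"pics/{n}0.png",im[...,::-1])
for n in ("scene","top","wrist"):
    c=camera_info(n); print(n,c)
print(telemetry.read_time(),telemetry.read_orientation())
E
```

```text
pics
scene {'intrinsics': array([[620.2973,   0.    , 313.4593],
       [  0.    , 620.2973, 242.5513],
       [  0.    ,   0.    ,   1.    ]]), 'k1': -0.13059592329565414, 'pose': array([[-0.4807, -0.4576,  0.748 , -0.8516],
       [-0.8767,  0.2677, -0.3996,  0.7659],
       [-0.0174, -0.8479, -0.5299,  1.0326],
       [ 0.    ,  0.    ,  0.    ,  1.    ]])}
top {'intrinsics': array([[475.9288,   0.    , 322.0932],
       [  0.    , 475.9288, 235.9039],
       [  0.    ,   0.    ,   1.    ]]), 'k1': -0.021238300123753592, 'pose': array([[-0.0251, -0.9923,  0.121 ,  0.3986],
       [-0.9996,  0.0266,  0.0113,  0.0112],
       [-0.0144, -0.1207, -0.9926,  1.1259],
       [ 0.    ,  0.    ,  0.    ,  1.    ]])}
wrist {'intrinsics': array([[376.5408,   0.    , 317.0871],
       [  0.    , 376.5408, 234.9473],
       [  0.    ,   0.    ,   1.    ]]), 'k1': -0.06435822368743507, 'mount': array([[ 0.0002, -0.9454, -0.3259,  0.0832],
       [ 1.    ,  0.0007, -0.0013, -0.    ],
       [ 0.0015, -0.3259,  0.9454, -0.1428],
       [ 0.    ,  0.    ,  0.    ,  1.    ]])}
0.1 [-0.0008  0.9931  0.1176 -0.0002]
```

View pics/top0.png

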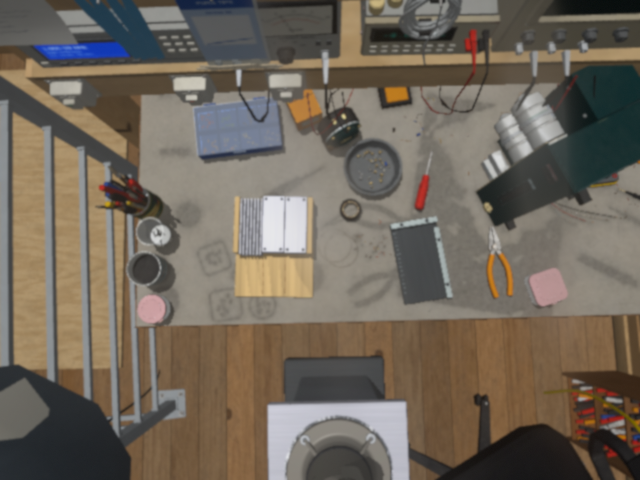

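View pics/scene0.png

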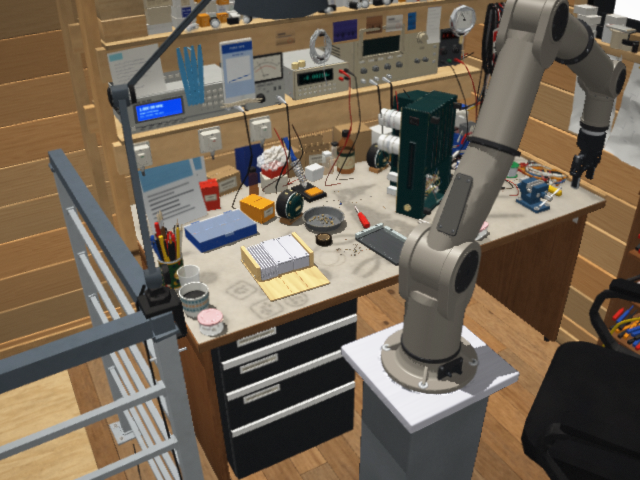

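Top view: the rack is at about (274,245), with the heat sink in the left slot at (250,225) and the boxes at (272,225) and (295,225). The front board runs down to row 297. The jig is at (420,260), with fences on its far and right sides. I'll get rough world positions, then look closer with the wrist camera.

```bash
cat > h.py <<'E'
from workcell import manip, read_camera, camera_info, job, telemetry
import cv2, numpy as np
from scipy.spatial.transform import Rotation as R
np.set_printoptions(precision=4,suppress=True)
def quat(a): return [0,np.cos(a/2),np.sin(a/2),0]   # tool down, tool x at world yaw a
def pose(n):
    c=camera_info(n)
    if n!="wrist": return c["pose"]
    T=np.eye(4); q=telemetry.read_orientation()
    T[:3,:3]=R.from_quat([q[1],q[2],q[3],q[0]]).as_matrix(); T[:3,3]=telemetry.read_tool_pos()
    return T@c["mount"]
def rays(n,px,T=None):
    c=camera_info(n); T=pose(n) if T is None else T; K=c["intrinsics"]
    px=np.atleast_2d(np.array(px,float)); d=(px-[K[0,2],K[1,2]])/[K[0,0],K[1,1]]; u=d.copy()
    for _ in range(20): u=d/(1+c["k1"]*(u**2).sum(1,keepdims=True))
    return T[:3,3], np.c_[u,np.ones(len(u))]@T[:3,:3].T
def onplane(n,px,z,T=None):
    o,d=rays(n,px,T); return o+d*((np.asarray(z)-o[2])/d[:,2])[:,None]
def tri(n1,p1,T1,n2,p2,T2):
    out=[]
    for a,b in zip(np.atleast_2d(p1),np.atleast_2d(p2)):
        o1,d1=rays(n1,a,T1); o2,d2=rays(n2,b,T2); d1,d2=d1[0],d2[0]
        s=np.linalg.lstsq(np.c_[d1,-d2],o2-o1,rcond=None)[0]
        out.append((o1+s[0]*d1+o2+s[1]*d2)/2)
    return np.array(out)
def snap(fn):
    T=pose("wrist"); im=read_camera("wrist"); cv2.imwrite(fn,im[...,::-1]); np.save(fn+".npy",T); return im,T
E
python3 - <<'E'
from h import *
print("board",onplane("top",[(235,297),(313,297)],.006))
print("cheek tops TL,TR",onplane("top",[(234,197),(313,197),(239,197)],.052))
print("jig",onplane("top",[(390,222),(437,217),(453,297),(405,303)],.02))
print("tape,cup,screw",onplane("top",[(350,209),(427,180),(430,160),(150,232)],.02))
E
```

```text
board [[0.3964 0.2315 0.006 ]
 [0.392  0.0487 0.006 ]]
cheek tops TL,TR [[0.6252 0.2241 0.052 ]
 [0.6201 0.042  0.052 ]
 [0.6249 0.2125 0.052 ]]
jig [[ 0.562  -0.1363  0.02  ]
 [ 0.5709 -0.247   0.02  ]
 [ 0.3838 -0.2738  0.02  ]
 [ 0.373  -0.1629  0.02  ]]
tape,cup,screw [[ 0.5955 -0.0436  0.02  ]
 [ 0.6602 -0.2282  0.02  ]
 [ 0.7087 -0.2379  0.02  ]
 [ 0.5536  0.43    0.02  ]]
```

```bash
python3 - <<'E'
from h import *
def go(n,p,a,l=False):
    (manip.move_l(p,quat(a),feed=.25) if l else manip.move_ptp(p,quat(a))); snap(f"pics/{n}.png"); print(n,telemetry.read_time(),telemetry.read_tool_pos())
go("jig1",[.50,-.23,.18],.14)
go("jig2",[.50,-.13,.18],.14,1)
go("rack1",[.58,.08,.22],-.024)
go("rack2",[.58,.18,.22],-.024,1)
E
```

```text
jig1 2.1333 [ 0.4997 -0.2313  0.18  ]
jig2 2.7333 [ 0.4999 -0.131   0.18  ]
rack1 3.6917 [0.5798 0.0768 0.2194]
rack2 4.2917 [0.5802 0.1779 0.2197]
```

View pics/jig1.png

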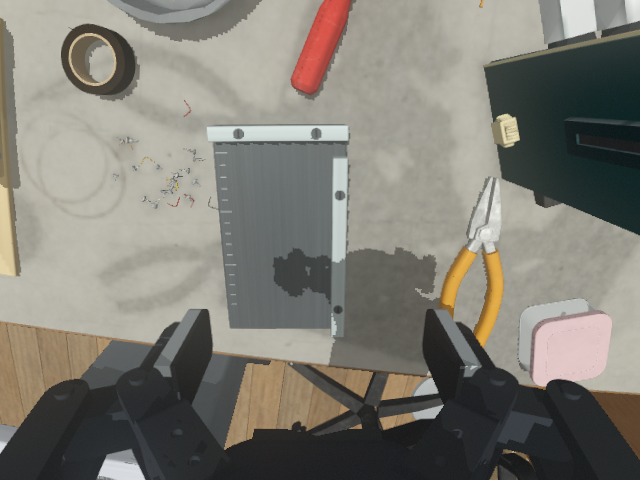

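View pics/rack2.png

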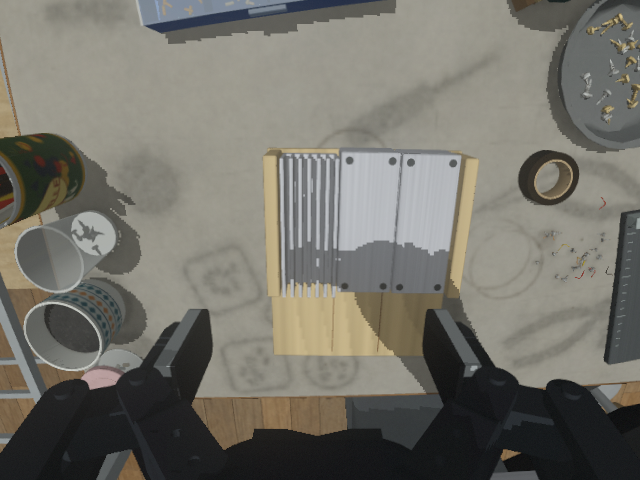

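The jig1 picture shows the far fence at rows 126–142 from column 208 to 348, and the right fence at columns 333–347, rows 158–335. The rack2 picture shows the finned heat sink in the left slot (280–340, 153–295), the two lidded boxes to its right, and the board's front edge at row 355 from column 274 to 443. Next I'll extract the edges with masks in both view pairs.

```bash
python3 - <<'E'
from h import *
def quadline(P): # total LS line
    vx,vy,x,y=cv2.fitLine(np.float32(P),cv2.DIST_HUBER,0,.01,.01).ravel(); return vx,vy,x,y
for n in ("jig1","jig2"):
    im=cv2.imread(f"pics/{n}.png"); b,g,r=[im[...,i].astype(int) for i in range(3)]
    print(n,[tuple(im[y,x]) for x,y in ((270,133),(270,140),(338,240),(270,200),(270,110),(380,160))])
    m=((b-r>3)&(b>140)).astype(np.uint8)*255
    m[300:]=0
    cs,_=cv2.findContours(cv2.morphologyEx(m,cv2.MORPH_OPEN,np.ones((3,3))),cv2.RETR_EXTERNAL,cv2.CHAIN_APPROX_NONE)
    for c in sorted(cs,key=cv2.contourArea)[::-1][:5]: print(int(cv2.contourArea(c)),cv2.approxPolyDP(c,3,True).reshape(-1,2).tolist())
for n in ("rack1","rack2"):
    im=cv2.imread(f"pics/{n}.png"); b,g,r=[im[...,i].astype(int) for i in range(3)]
    h=cv2.cvtColor(im,cv2.COLOR_BGR2HSV)
    m=((h[...,0]>12)&(h[...,0]<28)&(h[...,1]>65)&(h[...,2]>60)).astype(np.uint8)*255
    m[365:]=0
    cs,_=cv2.findContours(cv2.morphologyEx(m,cv2.MORPH_OPEN,np.ones((3,3))),cv2.RETR_EXTERNAL,cv2.CHAIN_APPROX_NONE)
    print(n)
    for c in sorted(cs,key=cv2.contourArea)[::-1][:4]: print(int(cv2.contourArea(c)),cv2.approxPolyDP(c,3,True).reshape(-1,2).tolist())
# montage to look at
a=cv2.imread("pics/jig1.png")[110:345,190:360]; c=cv2.imread("pics/jig2.png")[110:345,20:360]
d=cv2.imread("pics/rack1.png")[130:370,60:340]
cv2.imwrite("pics/mont.png",np.hstack([cv2.resize(a,None,fx=2.2,fy=2.2),cv2.resize(d,(420,517))]))
E
```

```text
jig1 [(np.uint8(217), np.uint8(221), np.uint8(211)), (np.uint8(191), np.uint8(195), np.uint8(186)), (np.uint8(202), np.uint8(205), np.uint8(196)), (np.uint8(111), np.uint8(110), np.uint8(105)), (np.uint8(159), np.uint8(171), np.uint8(173)), (np.uint8(164), np.uint8(174), np.uint8(178))]
1843 [[207, 127], [208, 140], [213, 141], [235, 140], [233, 131], [237, 128], [244, 132], [241, 140], [312, 140], [310, 132], [315, 127], [321, 131], [318, 140], [347, 140], [346, 125]]
1321 [[345, 157], [333, 158], [335, 262], [345, 256], [346, 198], [338, 200], [334, 196], [337, 190], [346, 193]]
8 [[564, 34], [566, 38]]
4 [[563, 28]]
jig2 [(np.uint8(149), np.uint8(159), np.uint8(162)), (np.uint8(164), np.uint8(175), np.uint8(179)), (np.uint8(107), np.uint8(108), np.uint8(104)), (np.uint8(165), np.uint8(175), np.uint8(177)), (np.uint8(165), np.uint8(176), np.uint8(179)), (np.uint8(75), np.uint8(78), np.uint8(74))]
11299 [[0, 4], [0, 182], [8, 181], [8, 151], [12, 185], [16, 185], [13, 177], [19, 175], [19, 186], [62, 193], [57, 185], [67, 183], [67, 14], [4, 6], [7, 151]]
1407 [[469, 177], [457, 177
[... 709 characters left out ...]
, [418, 1]]
rack2
11661 [[268, 148], [263, 156], [274, 353], [422, 355], [425, 312], [428, 308], [440, 308], [442, 294], [341, 292], [331, 298], [328, 284], [327, 297], [323, 298], [319, 284], [319, 297], [315, 298], [311, 283], [311, 297], [307, 298], [303, 283], [301, 298], [297, 296], [297, 286], [294, 297], [289, 296], [289, 285], [286, 297], [281, 297], [278, 157], [286, 151], [337, 149]]
2758 [[67, 166], [62, 166], [61, 176], [50, 182], [31, 216], [0, 229], [0, 271], [21, 324], [27, 311], [50, 293], [35, 287], [18, 270], [14, 243], [24, 228], [42, 224], [41, 211], [65, 202]]
2090 [[465, 155], [444, 290], [447, 297], [458, 297], [478, 164], [478, 159]]
598 [[0, 74], [0, 138], [20, 135]]
```

View pics/mont.png

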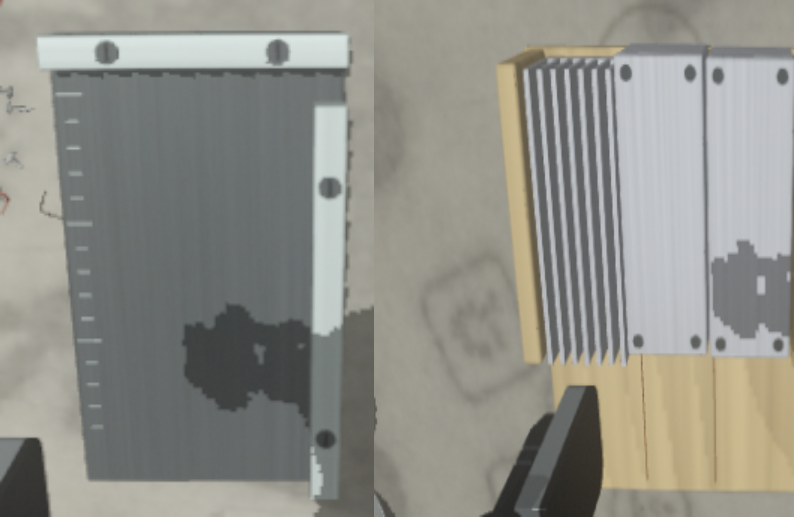

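The montage shows clear fence-top screws in jig1 at about (238,133), (316,133) and (340,195). It also shows the lid screws, the heat sink's fin tips, and the left cheek. I'll triangulate the screws and convert the edges.

```bash
python3 - <<'E'
from h import *
L=lambda n:(cv2.imread(f"pics/{n}.png",0),np.load(f"pics/{n}.png.npy"))
def dark(im,p,w=7):
    x,y=p; c=im[y-w:y+w+1,x-w:x+w+1].astype(float); k=np.clip(np.percentile(c,60)-25-c,0,None)
    # keep blob nearest centre
    n,l,s,ce=cv2.connectedComponentsWithStats((k>15).astype(np.uint8)); i=1+np.argmin([np.hypot(*(q-w)) for q in ce[1:]])
    k=k*(l==i); yy,xx=np.mgrid[-w:w+1,-w:w+1]; return [x+(k*xx).sum()/k.sum(),y+(k*yy).sum()/k.sum()]
(a,Ta),(b,Tb)=L("jig1"),L("jig2")
p1=[dark(a,p) for p in ((238,133),(316,133),(340,195))]; p2=[dark(b,p) for p in ((368,152),(445,152),(460,214))]
print(np.round(p1,1).tolist(),np.round(p2,1).tolist())
J=tri("wrist",p1,Ta,"wrist",p2,Tb); print("jig screws",J)
# far fence inner edge, right fence inner edge, gradient fit in jig1
def edge(im,pts,horiz,w=6):
    out=[]
    for x,y in pts:
        s=im[y-w:y+w+1,x].astype(float) if horiz else im[y,x-w:x+w+1].astype(float)
        g=np.abs(np.diff(s)); i=g.argmax(); j=slice(max(i-1,0),i+2); v=(np.arange(len(g))[j]*g[j]).sum()/g[j].sum()-w+.5
        out.append((x,y+v) if horiz else (x+v,y))
    return np.array(out)
def line(P):
    vx,vy,x,y=cv2.fitLine(np.float32(P[:,:2]),cv2.DIST_HUBER,0,.001,.001).ravel(); return np.array([vx,vy]),np.array([x,y])
ef=onplane("wrist",edge(a,[(x,141) for x in list(range(250,308,3))+list(range(220,232,3))],1),.024,Ta)
er=onplane("wrist",edge(a,[(333,y) for y in range(165,255,4)],0),.024,Ta)
vf,cf=line(ef);vr,cr=line(er)
print("far fence dir",vf,cf,"yaw",np.arctan2(-vf[0],vf[1])%np.pi,"right",vr,cr,"yaw",np.arctan2(vr[1],vr[0])%np.pi)
s=np.linalg.solve(np.c_[vf,-vr],cr-cf); print("inner corner",cf+s[0]*vf)
(c,Tc),(d,Td)=L("rack1"),L("rack2")
q2=[dark(d,p) for p in ((350,160),(392,160),(345,286),(383,286),(411,161),(453,161),(437,286))]
q1=[dark(c,p) for p in ((236+10,164),(283,164),(253,289),(293,289),(302,164),(348,164),(341,289))] if 0 else None
g=lambda x,y:(int(60+(x-374)*280/420),int(130+y*240/517))
q1=[dark(c,g(*p)) for p in ((625,73),(690,73),(638,341),(695,341),(717,76),(782,77),(778,345))]
print(np.round(q1,1).tolist(),np.round(q2,1).tolist())
S=tri("wrist",q1,Tc,"wrist",q2,Td); print("lid screws",S)
print("board front",onplane("wrist",[(274,354.5),(443,354.5)],.006,Td),"sink near",onplane("wrist",[(281,297.5),(334,297.5)],.046,Td),"far",onplane("wrist",[(280,153),(339,153)],.046,Td))
print("left cheek inner near/far rack1, top",onplane("wrist",[(173,293),(159,162)],.052,Tc))
E
```

```text
[[238.2, 133.7], [315.7, 133.4], [339.5, 195.0]] [[367.4, 152.2], [443.4, 152.9], [459.9, 212.5]]
jig screws [[ 0.5537 -0.1619  0.0243]
 [ 0.562  -0.2213  0.0247]
 [ 0.5165 -0.247   0.0244]]
far fence dir [ 0.1396 -0.9902] [ 0.5526 -0.1932] yaw 0.14006114 right [0.9899 0.1419] [ 0.4947 -0.2442] yaw 0.1423582
inner corner [ 0.5585 -0.235 ]
[[227.4, 163.3], [270.2, 163.5], [235.6, 288.0], [274.0, 288.4], [288.8, 164.7], [331.9, 165.0], [329.1, 289.8]] [[349.1, 160.0], [392.2, 160.7], [344.2, 285.8], [382.7, 286.0], [410.4, 162.0], [452.8, 163.0], [437.0, 287.1]]
lid screws [[0.6195 0.1514 0.0465]
 [0.6182 0.1154 0.0468]
 [0.5035 0.1556 0.0467]
 [0.5022 0.1197 0.0466]
 [0.6167 0.1    0.0464]
 [0.6154 0.064  0.0466]
 [0.4995 0.0682 0.0465]]
board front [[0.3979 0.2324 0.006 ]
 [0.3921 0.0397 0.006 ]] sink near [[0.4922 0.2153 0.046 ]
 [0.491  0.1652 0.046 ]] far [[0.6266 0.2087 0.046 ]
 [0.6254 0.1597 0.046 ]]
left cheek inner near/far rack1, top [[0.5022 0.2136 0.052 ]
 [0.6232 0.2071 0.052 ]]
```

Everything agrees with the given sizes: fence tops at 24 mm, lids at 46.5 mm, jig yaw 0.141, rack yaw −0.036. Now I push from behind with the fingers shut.

```bash
cat >> h.py <<'E'
RY=-.0364; RU=np.array([np.cos(RY),np.sin(RY),0]); RV=np.array([-RU[1],RU[0],0]); SINK0=np.array([.562,.187,0])
JY=.141; JU=np.array([np.cos(JY),np.sin(JY),0]); JV=np.array([-JU[1],JU[0],0]); HOME=np.array([.4906,-.2194,0])
Z=lambda z:np.array([0,0,z])
E
python3 - <<'E'
from h import *
P=lambda x,z:(SINK0+x*RU+Z(z)).tolist()
for a in (RY+np.pi/2,RY-np.pi/2):
    q=manip.inverse_kinematics(P(.095,.1),quat(a)); print(a,q)
    if q is not None: best=a if 'best' not in globals() or abs(q[6])<bq else best; bq=abs(q[6])
a=best; print("yaw",a)
manip.gripper_to(0.0)
manip.move_ptp(P(.097,.13),quat(a))
print(manip.move_l(P(.097,.022),feed=.15,max_force=15),telemetry.read_tool_pos())
print("push",manip.move_l(P(-.036,.022),feed=.09,max_force=35),telemetry.read_tool_pos(),telemetry.read_contact_force())
manip.move_l(P(-.02,.022),feed=.15)
manip.move_l(P(-.02,.14),feed=.25)
manip.gripper_to(1.0)
manip.move_ptp((SINK0-.08*RU+.0*RV+Z(.2)).tolist(),quat(RY))
snap("pics/after.png"); print(telemetry.read_time())
E
```

```text
1.5343963267948966 [ 0.0512  0.702  -0.6172  1.6079  0.4657  0.983  -0.7536]
-1.6071963267948965 [-1.0009  0.9046  1.0536  1.6872 -0.8768  1.0952 -2.8491]
yaw 1.5343963267948966
False [0.6596 0.184  0.023 ]
push False [0.5261 0.1882 0.0218] [-0.3701  0.3848 -0.3607]
11.8083
```

View pics/after.png

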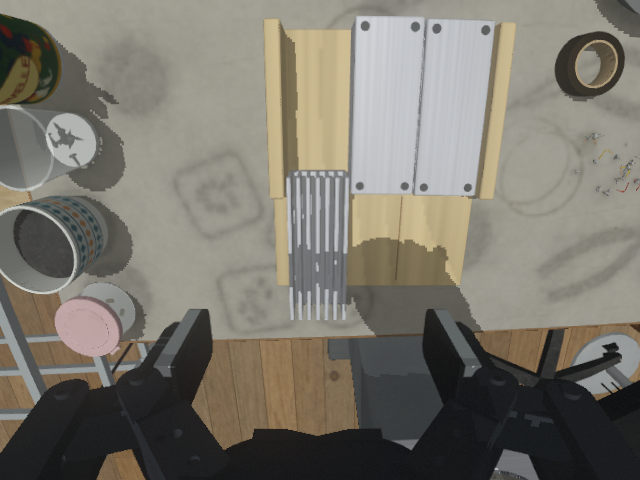

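The heat sink is now out of the row on the front board, with its top spanning columns 288–349 and rows 171–320. The boxes have not moved. I'll compute its pose and grasp it.

```bash
python3 - <<'E'
from h import *
T=np.load("pics/after.png.npy")
c=onplane("wrist",[(288,171),(349,171),(347,320),(291,320)],.046,T)
print(c); ctr=c.mean(0); d=(c[0]+c[1]-c[2]-c[3])/2; L=np.hypot(*d[:2]); yaw=np.arctan2(d[1],d[0])
w=np.linalg.norm(c[0]-c[1]); exp=SINK0-.115*RU
print(ctr,yaw,L,w,"expected",exp)
assert .12<L<.142 and .04<w<.06 and np.hypot(*(ctr-exp)[:2])<.012
ctr[2]=0
g=ctr
manip.move_ptp((g+Z(.12)).tolist(),quat(yaw))
print(manip.move_l((g+Z(.024)).tolist(),feed=.12,max_force=10),telemetry.read_tool_pos())
manip.gripper_to(0.0,squeeze=40)
print("width",telemetry.read_grip_width(),telemetry.read_finger_force(),telemetry.read_time(),telemetry.read_tool_pos())
E
```

```text
[[0.5171 0.2118 0.046 ]
 [0.5154 0.1637 0.046 ]
 [0.3804 0.1665 0.046 ]
 [0.3821 0.2173 0.046 ]]
[0.4487 0.1898 0.046 ] -0.030264811646384008 0.13506079625505218 0.04813614637691811 expected [0.4471 0.1912 0.    ]
False [0.4494 0.1902 0.0247]
width 0.5813177555162917 41.29472494125366 13.625 [0.4492 0.19   0.0247]
```

```bash
python3 - <<'E'
from h import *
t=telemetry
p=np.array(t.read_tool_pos()); manip.move_l((p+Z(.10)).tolist(),feed=.15)
print("held",t.read_grip_width(),t.read_contact_force())
b=HOME-.010*JU+.008*JV
manip.move_ptp((b+Z(.125)).tolist(),quat(JY))
manip.move_l((b+Z(.038)).tolist(),feed=.12)
print("down",manip.move_l((b+Z(.024)).tolist(),feed=.02,max_force=6),t.read_tool_pos(),t.read_contact_force())
snap("pics/down.png"); print(t.read_time())
p=np.array(t.read_tool_pos())
print("right",manip.move_l((p-.016*JV+Z(.0005)).tolist(),feed=.02,max_force=12),t.read_tool_pos(),t.read_contact_force())
p=np.array(t.read_tool_pos())
print("far",manip.move_l((p+.018*JU).tolist(),feed=.02,max_force=12),t.read_tool_pos(),t.read_contact_force())
p=np.array(t.read_tool_pos())-HOME; print("rel home u,v",p@JU,p@JV,t.read_time(),t.read_grip_width())
snap("pics/fit.png")
E
```

```text
held 0.5772698290762629 [-0.5309  0.6601 -1.7423]
down True [ 0.4797 -0.213   0.0287] [-0.9889  0.0921  5.8297]
17.3917
right True [ 0.4808 -0.2211  0.0288] [-0.7527  0.5253  3.801 ]
far True [ 0.4809 -0.2211  0.0288] [-0.6018 -0.4247  5.9529]
rel home u,v -0.00986666447247403 -0.0003514330146451272 18.3167 0.5749852617148873
```

View pics/fit.png

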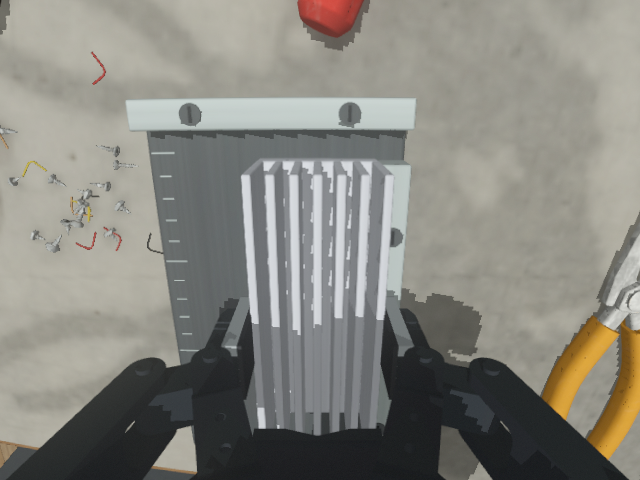

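The picture shows the heat sink flat on the plate against the right fence. Its far end is at row ~160, about 10 mm short of the far fence at row 130. The far move stopped early on rubbing, so I'll ease off slightly and slide it home.

```bash
python3 - <<'E'
from h import *
t=telemetry
def rel(s):
    p=np.array(t.read_tool_pos())-HOME; print(s,p@JU,p@JV,p[2],t.read_contact_force(),t.read_time())
def tool(): return np.array(t.read_tool_pos())
manip.move_l((tool()+.001*JV+Z(.0008)).tolist(),feed=.02); rel("eased")
r=manip.move_l((tool()+.018*JU).tolist(),feed=.02,max_force=14); rel(f"far {r}")
r=manip.move_l((tool()-.006*JV).tolist(),feed=.015,max_force=10); rel(f"right {r}")
snap("pics/fit2.png")
E
```

```text
eased -0.010341420857616707 0.000486418401080599 0.029242018714720288 [-0.234   0.1145 -1.7141] 18.6167
far True 0.002459343878290648 0.0006385178002232331 0.02901484057253445 [-1.4869  0.5777  6.8638] 19.3333
right True 0.002417666779919273 -0.00039454443470466537 0.029093305155551644 [-1.83    0.5289  4.4119] 19.6833
```

```bash
python3 - <<'E'
from h import *
t=telemetry
tool=lambda:np.array(t.read_tool_pos())
print(manip.move_l((tool()-Z(.003)).tolist(),feed=.01,max_force=4),tool(),t.read_contact_force())
manip.gripper_to(0.85)
manip.move_l((tool()+Z(.11)).tolist(),feed=.15)
manip.move_l((tool()+.02*JU).tolist(),feed=.2)
im,T=snap("pics/rel.png"); print(t.read_time(),tool())
cv2.imwrite("pics/relc.png",cv2.resize(im[80:380,160:480,::-1],None,fx=2,fy=2))
E
```

```text
True [ 0.4929 -0.2194  0.0289] [-2.2655  0.7153  6.5201]
21.4833 [ 0.5104 -0.2159  0.1361]
```

View pics/relc.png

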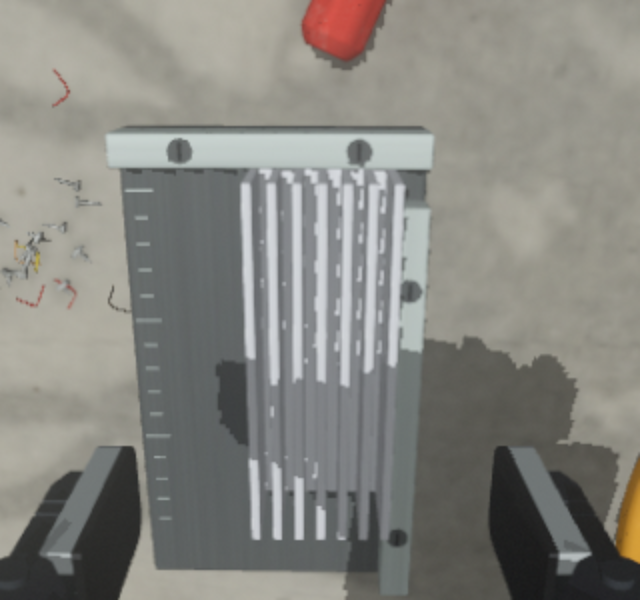

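The released heat sink lies against both fences, with its far end at row ~170 touching the far fence and its right side along the right fence. I'll give it a gentle shut-finger nudge from the left and from the near end, then check it.

```bash
python3 - <<'E'
from h import *
t=telemetry
tool=lambda:np.array(t.read_tool_pos())
def rel(s):
    p=tool()-HOME; print(s,p@JU*1e3,p@JV*1e3,p[2]*1e3,t.read_contact_force(),t.read_time())
manip.gripper_to(0.0)
W=lambda u,v,z:(HOME+u*JU+v*JV+Z(z)).tolist()
a=JY+np.pi/2
q=manip.inverse_kinematics(W(0,.05,.13),quat(a)); print(q)
manip.move_ptp(W(.0,.055,.13),quat(a))
manip.move_l(W(.0,.055,.030),feed=.15); rel("side start")
r=manip.move_l(W(.0,.026,.030),feed=.025,max_force=8); rel(f"side {r}")
manip.move_l((tool()+.012*JV).tolist(),feed=.1)
manip.move_l((tool()+Z(.06)).tolist(),feed=.2)
manip.move_l(W(-.098,0,.09),feed=.2)
manip.move_l(W(-.098,0,.030),feed=.15); rel("end start")
r=manip.move_l(W(-.070,0,.030),feed=.025,max_force=8); rel(f"end {r}")
manip.move_l((tool()-.012*JU).tolist(),feed=.1)
manip.move_l((tool()+Z(.10)).tolist(),feed=.2)
manip.move_ptp(W(.025,0,.16),quat(JY))
im,T=snap("pics/fin.png"); print(t.read_time())
cv2.imwrite("pics/finc.png",cv2.resize(im[60:400,140:500,::-1],(630,595)))
E
```

```text
[ 0.7294  0.4105 -0.6264  2.0009  0.3231  0.8282  0.062 ]
side start 0.6546178461539345 54.953520392087555 30.544020450144426 [-0.0646 -0.5415  0.6616] 24.1833
side True -0.3155214349735394 35.78491083411988 29.644679912375295 [ 0.1688  0.5852 -0.1816] 24.975
end start -96.99811400275799 0.6011511811354213 30.128192375729544 [0.2439 0.0277 0.2478] 26.9333
end True -78.27424772702916 0.1900801966863924 29.559330618890595 [ 0.1352 -0.655  -0.3625] 27.7417
30.0833
```

View pics/finc.png

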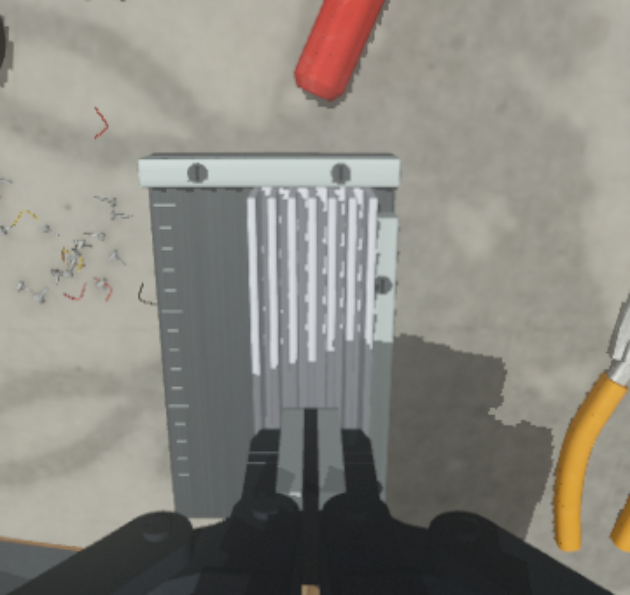

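The final picture shows the heat sink fins up and square, its far end on the far fence and its right side on the right fence. Both nudges met firm stops at the expected places, about 36 mm and 78 mm from the seated centre. The gripper is clear.

```bash
python3 -c "
from h import *
print(job.close_job(), telemetry.read_time())"
```

```text
the job is handed in; nothing more can be done
the job is handed in; nothing more can be done
```

I slid the heat sink out of the row, laid it fins up on the jig plate against both fences and let go, then handed the job in at about 30 s; the two boxes showed no visible movement after the push.

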